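# Uncouple the plug nipple from the air outlet and park it

### The job

Uncouple the plug nipple from the air outlet: push the coupling's sprung sleeve down until it is fully back, pull the nipple up and out while the sleeve is held back, and let the sleeve spring forward again. Then stand the nipple upright in the free hole of the parking block, all the way down. Work by feel and gently: do not press the sleeve hard against its stop or wrench at the nipple, and leave the things round about where they stand.

Things in the scene. Friction and masses are not known exactly. Their poses are not given: they have to be found in the camera images.
- outlet: Air outlet, fixed: dark steel base plate 110 x 90 x 10 mm with a brass hexagon and an upright quick coupling. Origin: centre of its underside, on the table; z = the coupling's axis, up. A steel sleeve with a flat flange on top (54 mm across, 7 mm thick, hole 23 mm) slides round the brass body. The flange's top lies 74 to 92 mm up at rest: no reading gives it, so feel for it (or look).
- outlet_mouth (a point): Mouth of the brass coupling body (29 mm across), 64 mm above the table, inside the sleeve; bore 19.6 mm wide, floor 34 mm below. Two dogs inside hold the nipple's groove. They let go for certain only with the sleeve 9 mm or more down, and grip again if it comes up with the ridge still below them; once the nipple has risen 8 mm the ridge is past them (a few N of drag on the way).
- sleeve (a joint): How far the sleeve is pushed down from rest, m: 0 = sprung forward (up), 0.010 = fully back on a hard stop. Its spring pushes up with 5 N at 0, 11 N at 0.010; it does not latch. Never press with over 20 N. Fingertips can push the flange down on both sides of the nipple and still press on it when they close on the nipple; lifting then draws the nipple out as the sleeve rises along with it.
- nipple: Plug nipple, loose, 80 mm long, about 0.12 kg (varies), standing in the coupling. Origin: centre of its foot; z along it, up. Foot 16 mm wide up to 14 mm, locking ridge 18 mm wide at 14 to 17 mm, groove 12 mm wide up to 24 mm, then a plain steel shank 18 mm wide up to its top at 80 mm (grip it there). Coupled, its foot stands on the bore's floor and its top 110 mm above the table.
- park_block: Aluminium parking block, fixed on the neighbouring table top, which lies 4 mm higher: 130 x 64 x 40 mm, long side along its x, with two holes 60 mm apart. Origin: its underside, under the free hole, 35 mm from the block's -x end. The other hole (60 mm along +x) holds a low hexagon plug that stands 7 mm above the block.
- park_hole (a point): Centre of the floor of the free hole, 12 mm above the block's underside: hole 21 mm wide, 28 mm deep with a 3 mm chamfer, its mouth level with the block's top. z up. A parked nipple has its foot on this point and stands 52 mm out of the block.
- battery: Bystander: white and green battery, 33 mm wide, 62 mm tall, standing upright in front; origin under its centre.
- marker: Bystander: black marker, 140 mm long, 18 mm thick, lying behind the outlet; origin under its centre.
- car_charger: Bystander: black and white car charger, 26 mm wide, 58 mm tall, standing behind the parking block; origin under its centre.

How it is judged (in metres and radians):
On the way, in this order (a step that is already met when the one before it is completed fails the run):
1. the sleeve is pushed back fully (8.5 mm or more) with the nipple still in the coupling (value of joint sleeve above 0.0085 m and z of nipple in the frame of outlet below 0.036 m), for 0.1 s.
2. the nipple is out of the coupling's mouth and the sleeve has sprung forward (value of joint sleeve below 0.0015 m and z of nipple in the frame of outlet above 0.066 m), for 0.1 s.
At the end, for the whole second after the job is handed in: The nipple stands foot down in the free hole of the parking block: foot within 5 mm of the hole's axis and 3 mm of its floor, upright within 0.12 rad, at rest and released; the sleeve has sprung forward (within 1.5 mm of rest) (horizontal distance between nipple and park_hole below 0.005 m and z of nipple in the frame of park_hole below 0.003 m and angle between nipple's own z axis and vertical below 0.12 rad and linear speed of nipple below 0.02 m/s and value of joint sleeve below 0.0015 m); the robot touches nothing.
It fails at once if the robot loads the outlet or its sleeve with more than 25 N (contact force between the fingers and outlet above 25 N).
It fails at once if the nipple is wrenched against the outlet with more than 45 N (contact force between nipple and outlet above 45 N).
It fails at once if the battery, marker or car charger is moved more than 30 mm (distance of any of battery, marker, car_charger from where it was at the start of the episode above 0.03 m).
It also fails if it takes over 64 s, if anything falls off the work surface, if the arm or the gripper's body presses on something with over 40 N, if the wrist force passes 120 N, or if a joint passes its speed limit or range.

### The arm

A 6-joint arm with a two-finger parallel gripper is mounted at the origin on a cart in front of the work surface, level with it; the furniture and walls round the work are solid. World frame = base frame: x ahead of the robot, y to its left, z up, the work surface at z = 0. Lengths are in mm, angles in degrees, forces in N, time in s.
With the tool pointing down it reaches from about 350 to 850 mm from the base axis. Payload 8.1 kg.
Tool frame: the origin (TCP) lies midway between the tips of the shut fingers; the grasp point (between the pads) lies grip_depth behind it (grip_depth is the distance from the TCP to the grasp point, in mm); z points along the fingers, y is the line along which they close (so a half turn about z gives the same grasp; the last joint's range is limited). The gripper opens to 85 mm and grips with 20 to 120 N. Pads are 22 mm wide; open, the fingers measure 114 mm over their backs; the gripper's body (76 mm by 85 mm) begins 54 mm behind the grasp point. The pads swing forward as they close: fully open they stand 13 mm farther back than shut.
Start: joints at [-73.648, 7.471, 85.268, -0, 87.261, -4.893], TCP at [217.437, -559.22, 231.292] pointing down, gripper open.
Joint ranges: [-169.43, 169.43], [-51.17, 129.36], [1.28, 143.12], [-76.62, 256.62], [0, 156.53], [-152.29, 152.29]. Speed limits (degrees/s): [136.94, 136.94, 159.86, 180, 180, 180].

### API

Orientations are given as [roll, pitch, yaw] about the fixed x, y, z axes, in that order (R = Rz(yaw) Ry(pitch) Rx(roll)).
In Python, from bench import sense, snapshot, hand_in, grip_depth gives the robot as it stands. The module is installed in compiled form; this text tells all that it offers.
- The arm moves only by the tool apply_moves, never from a script. Its argument "series" is text: rows parted by semicolons, each of 5 numbers parted by spaces: the shift along the tool's x, y, z each as a share of 0.3 m, from -1 to 1, then the turn about the tool's z as a share of 2 rad, from -1 to 1, then the gripper's target within -1 to 1 (shut at 1, half-way at 0, fully open at -1). In form: tx ty tz twist gripper; .... A call has 1 to 5 rows; each row shifts and turns the commanded pose from where the row before left it, along the tool's axes as they then stand; what a row does not reach is not made up. A row lasts 1/12 s, in which the tool goes at most 41.7 mm and 7.16 degrees, less where a joint would pass 70% of its speed; a pose out of reach is approached as far as the arm can. A call with a number of a shift or a turn outside -1 to 1 is refused whole. A call with a gripper value outside its range is refused whole. The fingers move at their own pace and stop on an object; "squeeze" is the grip in N (left out, the last holds). Time passes only in rows, so rows that do not move let the fingers close. It gives the time, the measured TCP pose, the force, the opening and the grip force at its end, in the units of the state.
- sense(): the state, without advancing time (a new reading comes with each control period).
- snapshot(name): name is "scene" or "top" or "wrist"; returns a dict with "frame" (384x512x3 uint8, blue, green, red), "depth" (384x512 float32, mm along the optical axis (not along the pixel's ray), 0 where there is no reading), "intrinsics" (3x3 intrinsics, pixels), "dist" ([k1, k2, p1, p2, k3] as OpenCV has them; the pictures are not rectified), "extrinsics" (4x4, takes a point from camera to world coordinates); the wrist camera has in their place "tool_from_camera" (4x4, takes a point from camera to tool coordinates, whose origin is the TCP and whose axes are the flange's). Camera axes: x right, y down, z forward; pixel columns grow to the right and rows downward; lengths in mm; the calibration is good to about 2 mm. A picture is of the moment at which its call begins: read the wrist's pose just before it.
- hand_in(): hands the job in; it is judged then, once.
The state is a dict: "time": time; "joint_pos": joint angles; "qd": joint speeds; "joint_efforts": joint torques, N m; "tool_pos": TCP position; "tcp_rot": TCP orientation; "ft_force": force on the tool from outside, world axes, zero at the start; "wrist_torque": the same for the moment, N m; "finger_gap": finger opening in mm; "grip_force": force on a finger pad.
Only numpy, scipy, OpenCV 4.12 (cv2) and the standard library are available. Lean on these libraries where they do the work, as an engineer would, in place of code of your own. Each camera call takes 0.05 s, during which the arm holds its last target. There are 200 camera calls.

## Working session

There is one attempt and no reset: what is moved stays moved. The work goes in short steps, Python scripts to look and compute and a tool call to move; the robot and the scene stay as the last step left them, time stands still between calls to the robot, and variables do not carry over. Pictures are saved under pics/ and viewed, at most 10 in all, crops included, and the job is handed in when it is done.

Besides the shell and the picture viewer there is one more tool, called as name(argument=value, ...) on one line, values as JSON. apply_moves: Moves the arm, as the interface text tells. Its arguments: {"type":"object","properties":{"series":{"type":"string"},"squeeze":{"type":"number"}},"required":["series"]}

```bash
mkdir -p pics
cat > h.py <<'E'
import numpy as np, cv2
from bench import sense, snapshot, hand_in, grip_depth
from scipy.spatial.transform import Rotation as R
def T_tool():
    s=sense();T=np.eye(4);T[:3,:3]=R.from_euler('xyz',s['tcp_rot'],degrees=True).as_matrix();T[:3,3]=s['tool_pos'];return T
def snap(n):
    T=T_tool();d=snapshot(n)
    d['E']=T@d['tool_from_camera'] if n=='wrist' else np.array(d['extrinsics'])
    return d
def ray(d,uv,z):
    p=cv2.undistortPoints(np.array([[uv]],float),np.array(d['intrinsics'],float),np.array(d['dist'],float))[0,0]
    v=d['E'][:3,:3]@np.array([p[0],p[1],1]);o=d['E'][:3,3]
    return o+v*(z-o[2])/v[2]
def pts(d):
    h,w=d['depth'].shape;u,v=np.meshgrid(np.arange(w),np.arange(h))
    p=cv2.undistortPoints(np.stack([u,v],-1).reshape(-1,1,2).astype(float),np.array(d['intrinsics'],float),np.array(d['dist'],float))[:,0]
    z=d['depth'].reshape(-1,1);P=np.hstack([p*z,z])@d['E'][:3,:3].T+d['E'][:3,3]
    P[z[:,0]==0]=np.nan
    return P.reshape(h,w,3)
E
python3 - <<'E'
from h import *
s=sense();print(s,grip_depth)
for n in('scene','top'):
    d=snap(n);cv2.imwrite(f'pics/{n}0.png',d['frame']);print(n,np.round(d['E'],3).tolist(),d['intrinsics'])
E
```

```text
{'time': 0.0, 'joint_pos': array([-7.36477455e+01,  7.51349743e+00,  8.53302901e+01, -1.30234560e-03,
        8.72626249e+01, -4.89457775e+00]), 'qd': array([-0.06602681, -0.10954379, -0.00444215,  0.01358545, -0.01266198,
        0.03502925]), 'joint_efforts': array([-1.96780047e-04, -5.69405937e+01, -5.00553882e+01, -2.97279694e-04,
        1.47760031e-02,  2.85449701e-06]), 'tool_pos': array([ 217.27138698, -558.67627811,  230.25154982]), 'tcp_rot': array([-1.79893865e+02, -7.78337955e-03,  2.12468885e+01]), 'ft_force': array([ 0.28111353,  0.27174954, -0.23062472]), 'wrist_torque': array([-0.00698591,  0.05598527,  0.01989987]), 'grip_force': 0.0, 'finger_gap': 85.82862742961832} 18.700000000000003
scene [[-0.879, -0.252, 0.405, 279.825], [-0.477, 0.468, -0.744, 630.433], [-0.002, -0.847, -0.532, 519.677], [0.0, 0.0, 0.0, 1.0]] [[374.06716276   0.         248.19776654]
 [  0.         374.06716276 193.30879713]
 [  0.           0.           1.        ]]
top [[-0.015, -0.984, 0.175, 455.92], [-1.0, 0.01, -0.026, 15.102], [0.024, -0.176, -0.984, 1002.343], [0.0, 0.0, 0.0, 1.0]] [[386.95656547   0.         255.13354525]
 [  0.         386.95656547 187.03167682]
 [  0.           0.           1.        ]]
```

View pics/scene0.png

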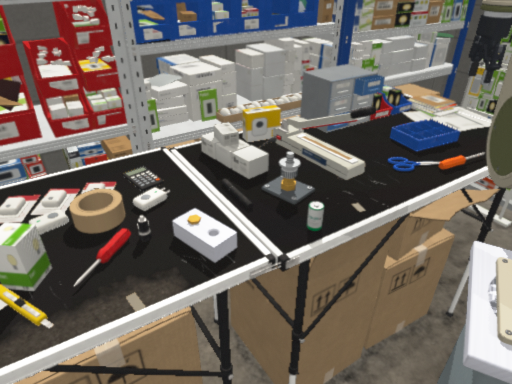

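View pics/top0.png

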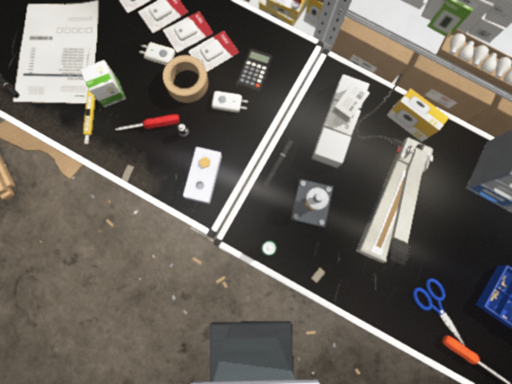

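The scene picture shows the coupling at (288,180), the battery at (315,215) and the block at (205,232). In the top picture the outlet is at (312,202), and the block has its free hole at (199,185) and brass plug at (205,162). The marker is at (282,160), the charger at (183,129) and the battery at (268,248).

Run:
```python
from h import *
d=snap('top');P=pts(d)
f=d['frame']
for nm,uv in dict(shank=(320,198),plate=(300,212),hole=(199,185),plug=(205,162),blk=(195,165),batt=(268,248),mark=(282,160),chg=(183,129),tblL=(150,150),tblR=(280,200)).items():
    print(nm,P[uv[1],uv[0]].round(1))
# nipple top: highest pts near outlet
for Z,n in((110,'nip'),):
    Q=P[170:235,280:345].reshape(-1,3);
    for lo,hi in((98,125),(70,96),(4,16)):
        q=Q[(Q[:,2]>lo)&(Q[:,2]<hi)];print(lo,len(q),q.mean(0).round(1),q.min(0).round(1),q.max(0).round(1))
# plate orientation
m=((P[...,2]>5)&(P[...,2]<130));m[:, :270]=0;m[:,350:]=0;m[:170]=0;m[235:]=0
# block top
mb=((P[...,2]>36)&(P[...,2]<52));mb[:,:170]=0;mb[:,235:]=0;mb[:140]=0;mb[215:]=0
q=P[mb][:,:2].astype(np.float32);print('block',len(q),cv2.minAreaRect(q),P[mb][:,2].mean())
q=P[m&(P[...,2]<16)][:,:2].astype(np.float32);print('plate',cv2.minAreaRect(q))
crop=cv2.resize(f[140:280,150:350],None,fx=4,fy=4,interpolation=cv2.INTER_CUBIC);cv2.imwrite('pics/crop1.png',crop)
```

```text
shank [ 587.3 -160.3  109.9]
plate [ 566.1 -126.5    9.4]
hole [638.8 133.9  15.2]
plug [691.1 115.2  50.3]
blk [684.9 141.   44.7]
batt [474.3 -38.8  61. ]
mark [703.1 -82.9  16.4]
chg [777.6 171.7  53.2]
tblL [736.8 266.3   3.7]
tblR [ 5.995e+02 -7.640e+01 -5.000e-01]
98 55 [ 589.  -157.6  108.4] [ 581.3 -167.9   99.2] [ 596.9 -150.   112.8]
70 329 [ 588.9 -157.9   84.5] [ 563.9 -184.7   73.7] [ 615.9 -132.4   94.8]
4 1093 [ 585.  -153.     9.9] [ 508.2 -243.1    4. ] [675.3 -74.6  16. ]
block 1234 ((661.3746337890625, 123.06394958496094), (64.4065933227539, 130.3247528076172), 76.24077606201172) 44.24437954020637
plate ((592.5960693359375, -149.10455322265625), (199.91537475585938, 166.3734130859375), 88.94342803955078)
```

View pics/crop1.png

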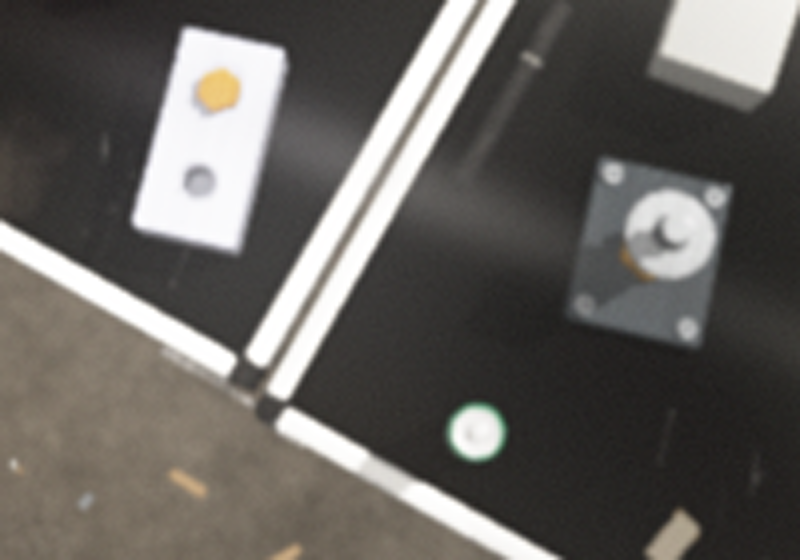

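The crop confirms it: the free hole is the one nearer the robot, the brass plug is on the +x side, and the nipple stands in the coupling. Next I turn to yaw 0 and go above the nipple.

apply_moves(series="0 0 0 0.0618 -1; 0 0 0 0.0618 -1; 0 0 0 0.0618 -1; 0.08 -0.09 0 0 -1; 0.09 -0.095 0 0 -1")

```text
time: 0.57
tool_pos: [267.3, -504.0, 230.6]
tcp_rot: [-180.0, 0.0, -0.3]
ft_force: [0.8, -0.2, -0.3]
finger_gap: 85.7
grip_force: 0.0
```

apply_moves(series="0.09 -0.095 0 0 -1; 0.09 -0.095 0 0 -1; 0.09 -0.095 0 0 -1; 0.09 -0.095 0 0 -1; 0.09 -0.095 0 0 -1")

```text
time: 0.98
tool_pos: [404.3, -359.5, 231.1]
tcp_rot: [-180.0, 0.0, -0.0]
ft_force: [0.0, 0.6, -0.6]
finger_gap: 85.9
grip_force: 0.0
```

apply_moves(series="0.09 -0.095 0 0 -1; 0.09 -0.095 0 0 -1; 0.09 -0.095 0 0 -1; 0.09 -0.095 0 0 -1; 0 0 0 0 -1")

```text
time: 1.4
tool_pos: [515.1, -241.6, 230.9]
tcp_rot: [-179.9, -0.1, 0.3]
ft_force: [-0.1, 0.1, 0.5]
finger_gap: 85.4
grip_force: 0.0
```

Run:
```python
from h import *
s=sense();print(s['tool_pos'],s['tcp_rot'],s['time'])
```

```text
[ 515.10524911 -241.58464165  230.94733276] [-1.79852513e+02 -8.14562843e-02  3.12527397e-01] 1.4
```

apply_moves(series="0.08 -0.09 0 0 -1; 0.08 -0.09 0 0 -1; 0.08 -0.09 0 0 -1; 0 0 0 0 -1; 0 0 0 0 -1")

```text
time: 1.82
tool_pos: [584.1, -164.5, 230.6]
tcp_rot: [-180.0, 0.1, 0.2]
ft_force: [-0.7, -0.8, -0.3]
finger_gap: 85.1
grip_force: 0.0
```

Run:
```python
from h import *
s=sense();print(s['tool_pos'],s['tcp_rot'],s['time'])
d=snap('wrist');P=pts(d);cv2.imwrite('pics/w1.png',d['frame']);np.save('w1.npy',P)
print(d['tool_from_camera'])
m=(np.hypot(P[...,0]-589,P[...,1]+158)<45)
z=P[...,2]
h=np.histogram(z[m],bins=np.arange(50,125,2));print([(int(b),int(c)) for c,b in zip(*h) if c>20])
for lo,hi in((104,116),(72,95)):
    k=m&(z>lo)&(z<hi);q=P[k]
    if k.sum()>20: print(lo,k.sum(),np.median(q,0),q.min(0),q.max(0),np.argwhere(k).mean(0),cv2.minEnclosingCircle(q[:,:2].astype(np.float32)))
```

```text
[ 584.05126686 -164.47077592  230.58829255] [-1.79975145e+02  6.00613185e-02  1.86519629e-01] 1.8167
[[-1.36172612e-03 -9.55809837e-01 -2.93982484e-01  7.52111803e+01]
 [ 9.99999035e-01 -1.22038113e-03 -6.64231818e-04  3.47597420e-01]
 [ 2.76108631e-04 -2.93983105e-01  9.55810576e-01 -1.42476655e+02]
 [ 0.00000000e+00  0.00000000e+00  0.00000000e+00  1.00000000e+00]]
[(76, 66), (80, 30), (82, 553), (84, 1222), (86, 33), (108, 188), (110, 107)]
104 315 [ 592.64908361 -157.21502676  109.64119239] [ 582.91152652 -165.33348065  104.23749894] [ 600.81589486 -148.27535084  111.41481564] [178.04126984 246.55238095] ((591.8900756835938, -156.5774383544922), 8.98342227935791)
72 1953 [ 595.92603425 -157.56112578   84.29776049] [ 565.26009505 -183.06423875   75.1222174 ] [ 618.59767328 -130.15033748   94.84570866] [170.05837174 247.43932412] ((591.9396362304688, -156.80313110351562), 26.975770950317383)
```

View pics/w1.png

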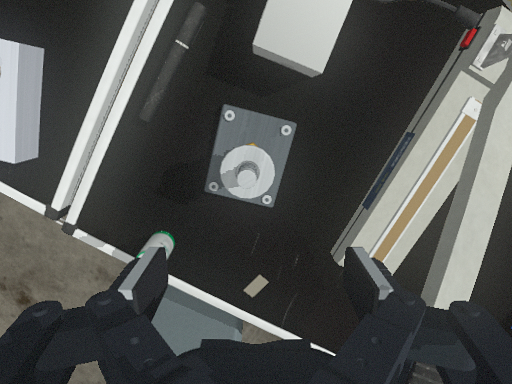

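The wrist view shows the nipple top at (247,178) and the flange around it. The fitted radii are 9 mm and 27 mm, as they should be. The axis is near (591.5, -157) and the flange top near z 84.

apply_moves(series="0.0247 -0.025 0.1 0 0.39; 0 0 0.1 0 0.39; 0 0 0.1 0 0.39; 0 0 0 0 0.39; 0 0 0 0 0.39", squeeze=25)

```text
time: 2.28
tool_pos: [588.5, -159.3, 139.4]
tcp_rot: [-179.9, 0.3, -0.1]
ft_force: [-0.2, -0.7, 1.2]
finger_gap: 26.6
grip_force: 0.0
```

apply_moves(series="0 0 0 0 0.39; 0 0 0 0 0.39; 0 0 0 0 0.39; 0 0 0 0 0.39; 0 0 0 0 0.39")

```text
time: 2.7
tool_pos: [591.5, -159.0, 142.7]
tcp_rot: [180.0, -0.1, -0.0]
ft_force: [-0.2, -0.1, -0.7]
finger_gap: 25.6
grip_force: 0.0
```

Run:
```python
from h import *
s=sense();print(s['tool_pos'],s['tcp_rot'],s['time'])
d=snap('wrist');P=pts(d);cv2.imwrite('pics/w2.png',d['frame'])
m=(np.hypot(P[...,0]-592,P[...,1]+157)<29);z=P[...,2]
for lo,hi in((104,114),(78,90)):
    k=m&(z>lo)&(z<hi);q=P[k]
    if k.sum()>20: print(lo,k.sum(),np.median(q,0),q.min(0),q.max(0),np.argwhere(k).mean(0),cv2.minEnclosingCircle(q[:,:2].astype(np.float32)))
```

```text
[ 591.4988591  -159.00722781  142.65225425] [ 1.79960497e+02 -1.08150349e-01 -2.21747460e-03] 2.7
104 636 [ 593.0617136  -156.66531365  109.66443114] [ 582.95085903 -165.46511862  104.12131872] [ 600.84322722 -148.40561372  111.67209509] [223.87893082 251.30660377] ((591.9238891601562, -156.76547241210938), 9.011822700500488)
78 3296 [ 597.63619231 -157.09363893   84.33324463] [ 565.08517376 -183.41413872   78.1468932 ] [ 618.78423386 -130.03237696   89.98095599] [206.38592233 251.83798544] ((591.9321899414062, -156.77955627441406), 26.939741134643555)
```

View pics/w2.png

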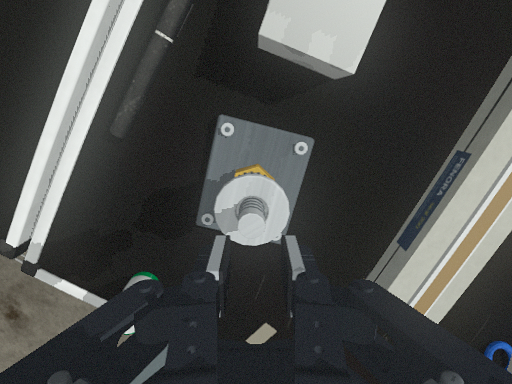

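The nipple is at u≈251 and the finger midpoint at u≈257, so I shift about 2 mm in +y and go down.

apply_moves(series="0.001 -0.0075 0 0 0.39; 0 0 0.06 0 0.39; 0 0 0.06 0 0.39; 0 0 0.02 0 0.39; 0 0 0 0 0.39")

```text
time: 3.17
tool_pos: [589.5, -155.7, 96.9]
tcp_rot: [-179.9, 0.2, 0.0]
ft_force: [0.5, -0.8, 0.8]
finger_gap: 26.1
grip_force: 0.0
```

apply_moves(series="0 0 0 0 0.39; 0 0 0 0 0.39; 0 0 0 0 0.39")

```text
time: 3.42
tool_pos: [592.0, -156.7, 100.7]
tcp_rot: [180.0, -0.1, 0.0]
ft_force: [0.5, -0.1, -0.3]
finger_gap: 25.9
grip_force: 0.0
```

apply_moves(series="0 0 0.02 0 0.39; 0 0 0.02 0 0.39; 0 0 0.003 0 0.39; 0 0 0 0 0.39; 0 0 0 0 0.39")

```text
time: 3.83
tool_pos: [590.9, -156.4, 86.0]
tcp_rot: [-180.0, 0.0, -0.0]
ft_force: [0.1, -0.2, 0.1]
finger_gap: 26.2
grip_force: 0.0
```

apply_moves(series="0 0 0.004 0 0.39; 0 0 0 0 0.39; 0 0 0 0 0.39")

```text
time: 4.08
tool_pos: [591.2, -156.5, 85.3]
tcp_rot: [180.0, -0.0, -0.0]
ft_force: [-0.4, 0.4, 0.3]
finger_gap: 26.3
grip_force: 0.0
```

apply_moves(series="0 0 0.004 0 0.39; 0 0 0 0 0.39; 0 0 0 0 0.39")

```text
time: 4.33
tool_pos: [591.5, -156.6, 84.5]
tcp_rot: [180.0, -0.0, 0.0]
ft_force: [-0.7, -0.4, 3.4]
finger_gap: 26.1
grip_force: 1.7
```

apply_moves(series="0 0 0.004 0 0.39; 0 0 0 0 0.39; 0 0 0 0 0.39")

```text
time: 4.58
tool_pos: [591.5, -156.6, 83.4]
tcp_rot: [180.0, -0.0, 0.0]
ft_force: [-2.3, 1.1, 6.7]
finger_gap: 25.9
grip_force: 2.8
```

apply_moves(series="0 0 0.005 0 0.39; 0 0 0.005 0 0.39; 0 0 0 0 0.39; 0 0 0 0 0.39")

```text
time: 4.92
tool_pos: [591.6, -156.6, 80.7]
tcp_rot: [180.0, -0.1, 0.0]
ft_force: [-2.5, 0.8, 7.5]
finger_gap: 26.0
grip_force: 3.7
```

apply_moves(series="0 0 0.005 0 0.39; 0 0 0.003 0 0.39; 0 0 0 0 0.39; 0 0 0 0 0.39")

```text
time: 5.25
tool_pos: [591.6, -156.6, 78.4]
tcp_rot: [180.0, -0.1, 0.0]
ft_force: [-3.4, 1.0, 9.5]
finger_gap: 26.4
grip_force: 4.3
```

apply_moves(series="0 0 0.004 0 0.39; 0 0 0 0 0.39; 0 0 0 0 0.39")

```text
time: 5.5
tool_pos: [591.6, -156.6, 77.4]
tcp_rot: [180.0, -0.1, 0.0]
ft_force: [-3.5, 1.2, 8.4]
finger_gap: 26.4
grip_force: 4.6
```

apply_moves(series="0 0 0.004 0 0.39; 0 0 0 0 0.39; 0 0 0 0 0.39")

```text
time: 5.75
tool_pos: [591.6, -156.6, 76.2]
tcp_rot: [180.0, -0.1, 0.0]
ft_force: [-4.1, 1.7, 10.9]
finger_gap: 26.1
grip_force: 5.0
```

apply_moves(series="0 0 0.002 0 0.39; 0 0 0 0 0.39; 0 0 0 0 0.39")

```text
time: 6.0
tool_pos: [591.6, -156.6, 75.7]
tcp_rot: [180.0, -0.1, 0.0]
ft_force: [-3.7, 0.5, 10.6]
finger_gap: 25.9
grip_force: 5.1
```

apply_moves(series="0 0 0.0015 0 0.39; 0 0 0 0 0.39; 0 0 0 0 0.39")

```text
time: 6.25
tool_pos: [591.6, -156.6, 75.3]
tcp_rot: [180.0, -0.1, 0.0]
ft_force: [-4.0, 1.3, 10.2]
finger_gap: 26.4
grip_force: 5.3
```

Run:
```python
from h import *
s=sense();print(s['tool_pos'],s['ft_force'],s['wrist_torque'])
d=snap('wrist');P=pts(d);z=P[...,2]
m=(np.hypot(P[...,0]-592,P[...,1]+157)<29)&(P[...,0]>600)
for lo,hi in((104,114),(66,90)):
    k=m&(z>lo)&(z<hi);q=P[k];print(lo,k.sum(),np.median(q,0) if len(q) else '')
```

```text
[ 591.60198933 -156.62624239   75.29840024] [-3.95031154  1.28877522 10.24235055] [ 0.24213665  0.71100437 -0.05152132]
104 582 [ 602.44051246 -155.94997021  109.26502974]
66 3023 [ 607.16909869 -156.77021602   75.24588763]
```

The flange has gone from 84.3 to 75.2, so it is about 9.1 mm down. I close in stages and watch the force.

apply_moves(series="0 0 0.0007 0 0.45; 0 0 0 0 0.45; 0 0 0 0 0.48; 0 0 0 0 0.48")

```text
time: 6.63
tool_pos: [592.0, -156.5, 75.3]
tcp_rot: [180.0, -0.1, 0.0]
ft_force: [-3.1, 2.9, 10.1]
finger_gap: 22.3
grip_force: 5.3
```

apply_moves(series="0 0 0 0 0.52; 0 0 0 0 0.52; 0 0 0 0 0.52")

```text
time: 6.88
tool_pos: [592.2, -156.5, 75.4]
tcp_rot: [180.0, -0.1, 0.0]
ft_force: [-2.1, 1.5, 10.2]
finger_gap: 20.3
grip_force: 5.3
```

apply_moves(series="0 0 0 0 0.6; 0 0 0 0 0.7; 0 0 0 0 0.8; 0 0 0 0 0.8; 0 0 0 0 0.8", squeeze=35)

```text
time: 7.3
tool_pos: [592.3, -156.5, 75.6]
tcp_rot: [180.0, -0.1, 0.0]
ft_force: [-1.4, 2.7, 11.3]
finger_gap: 16.8
grip_force: 35.0
```

Run:
```python
from h import *
s=sense();print(s['tool_pos'],s['ft_force'],s['wrist_torque'])
d=snap('wrist');P=pts(d);z=P[...,2]
m=(np.hypot(P[...,0]-592,P[...,1]+157)<29)&(P[...,0]>600)
for lo,hi in((104,114),(66,90)):
    k=m&(z>lo)&(z<hi);q=P[k];print(lo,k.sum(),np.median(q,0) if len(q) else '')
```

```text
[ 592.31291955 -156.48073346   75.56252657] [-1.40626945  2.74836679 11.27532337] [0.41517363 0.33318372 0.00165032]
104 620 [ 603.04080657 -157.04433571  109.4269854 ]
66 2997 [ 607.19661591 -156.63242579   75.056934  ]
```

apply_moves(series="0 0 -0.006 0 0.8; 0 0 -0.008 0 0.8; 0 0 0 0 0.8; 0 0 0 0 0.8")

```text
time: 7.68
tool_pos: [592.2, -156.4, 79.2]
tcp_rot: [180.0, -0.1, 0.0]
ft_force: [0.6, 1.5, 5.5]
finger_gap: 16.9
grip_force: 35.2
```

Run:
```python
from h import *
s=sense();print(s['tool_pos'],s['ft_force'],s['wrist_torque'])
d=snap('wrist');P=pts(d);z=P[...,2]
m=(np.hypot(P[...,0]-592,P[...,1]+157)<29)&(P[...,0]>600)
for lo,hi in((104,124),(66,90)):
    k=m&(z>lo)&(z<hi);q=P[k];print(lo,k.sum(),np.median(q,0) if len(q) else '')
```

```text
[ 592.24826548 -156.42533007   79.23657664] [0.57641539 1.54613519 5.54478194] [ 0.28172062 -0.06695808 -0.00735286]
104 1137 [ 603.33713256 -156.17071512  114.91220106]
66 2832 [ 607.73266858 -156.57609502   78.64113214]
```

apply_moves(series="0 0 -0.008 0 0.8; 0 0 -0.008 0 0.8; 0 0 -0.008 0 0.8; 0 0 0 0 0.8; 0 0 0 0 0.8")

```text
time: 8.15
tool_pos: [591.1, -156.4, 85.0]
tcp_rot: [-180.0, 0.0, -0.0]
ft_force: [2.5, 0.3, 0.7]
finger_gap: 17.4
grip_force: 34.4
```

apply_moves(series="0 0 -0.02 0 0.8; 0 0 -0.03 0 0.8; 0 0 -0.04 0 0.8; 0 0 -0.04 0 0.8; 0 0 0 0 0.8")

```text
time: 8.57
tool_pos: [592.4, -157.2, 127.7]
tcp_rot: [179.9, -0.2, -0.0]
ft_force: [0.5, -0.3, 0.0]
finger_gap: 16.9
grip_force: 34.8
```

Run:
```python
from h import *
s=sense();print(s['tool_pos'],s['ft_force'],s['wrist_torque'])
d=snap('wrist');P=pts(d);z=P[...,2];cv2.imwrite('pics/w3.png',d['frame'])
m=(np.hypot(P[...,0]-592,P[...,1]+157)<29)
for lo,hi in((100,180),(66,90)):
    k=m&(z>lo)&(z<hi);q=P[k];print(lo,k.sum(),np.median(q,0) if len(q) else '',q.max(0))
```

```text
[ 592.39854576 -157.16178335  127.6550157 ] [ 0.5403698  -0.32266056  0.02224079] [ 0.01912066 -0.06703742 -0.00332115]
100 7361 [ 599.65925964 -157.2765944   161.28252041] [ 606.67524454 -128.8230677   179.99772592]
66 3231 [ 600.03492073 -156.06764125   84.25208625] [ 618.79989024 -130.07494089   89.93353525]
```

View pics/w3.png

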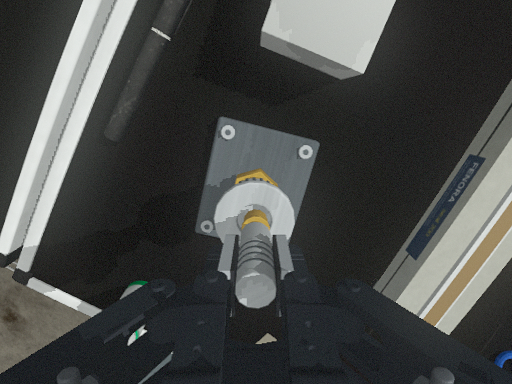

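The nipple is out and held upright at (255,270), and the sleeve is back at z 84.3. Now over to the block.

apply_moves(series="0 0 -0.07 0 0.8; 0 0 -0.07 0 0.8; 0.012 -0.1 0 0 0.8; 0.015 -0.12 0 0 0.8; 0.015 -0.12 0 0 0.8")

```text
time: 9.03
tool_pos: [603.5, -54.2, 166.2]
tcp_rot: [180.0, 0.0, -0.1]
ft_force: [-0.0, 0.8, -2.6]
finger_gap: 17.3
grip_force: 35.0
```

apply_moves(series="0.015 -0.12 0 0 0.8; 0.015 -0.12 0 0 0.8; 0.015 -0.12 0 0 0.8; 0.015 -0.12 0 0 0.8; 0 -0.05 0 0 0.8")

```text
time: 9.45
tool_pos: [621.2, 109.0, 165.5]
tcp_rot: [-179.9, 0.1, 0.2]
ft_force: [0.2, 0.4, -2.8]
finger_gap: 17.2
grip_force: 34.9
```

apply_moves(series="0 0 0 0 0.8; 0 0 0 0 0.8; 0 0 0 0 0.8; 0 0 0 0 0.8")

```text
time: 9.78
tool_pos: [621.6, 103.1, 165.9]
tcp_rot: [180.0, 0.0, -0.1]
ft_force: [0.3, 0.0, -1.0]
finger_gap: 17.1
grip_force: 34.9
```

Run:
```python
from h import *
s=sense();print(s['tool_pos'],s['tcp_rot'],s['time'])
d=snap('wrist');P=pts(d);z=P[...,2];cv2.imwrite('pics/w4.png',d['frame']);np.save('w4.npy',P)
m=(z>41)&(z<47)&(np.hypot(P[...,0]-661,P[...,1]-123)<90)
q=P[m][:,:2].astype(np.float32);print(m.sum(),np.median(z[m]),cv2.minAreaRect(q))
k=(z>48)&(z<54)&(np.hypot(P[...,0]-691,P[...,1]-116)<25);print('plug',k.sum(),P[k].mean(0))
k=(z<38)&(np.hypot(P[...,0]-634,P[...,1]-131)<14);print('hole',k.sum(),P[k].mean(0),np.argwhere(k).mean(0))
```

```text
[621.61477895 103.05732145 165.87424289] [ 1.79971881e+02  3.14304649e-02 -8.44632214e-02] 9.7833
9845 43.828551746827486 ((663.9889526367188, 125.33396911621094), (64.8074951171875, 130.6795654296875), 76.05291748046875)
plug 873 [693.1415774  117.86564414  50.88651655]
hole 389 [630.70756578 134.36614066  20.28127158] [171.49100257 222.59640103]
```

View pics/w4.png

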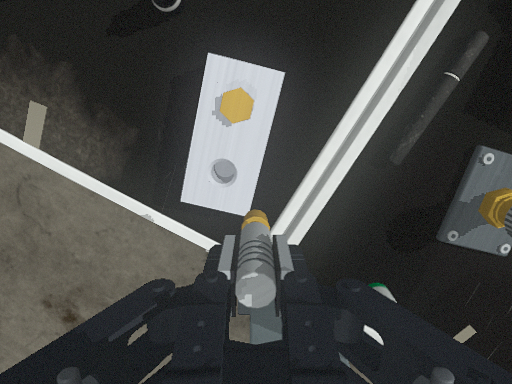

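The block's free hole is at (223,171), and the fit gives (634.9, 132.5). The plug and the rectangle agree on that. The nipple is held upright. I check its axis in the tool frame, then lower.

Run:
```python
from h import *
P=np.load('w4.npy');t=np.array([621.61,103.06,165.87]);Q=(P-t).reshape(-1,3)
Q=Q[(abs(Q[:,0])<14)&(abs(Q[:,1])<9.6)]
for lo in list(range(-46,36,6)):
    q=Q[(Q[:,2]>=lo)&(Q[:,2]<lo+6)]
    if len(q)>5: print(lo,len(q),'x',np.percentile(q[:,0],[2,50,98]).round(1),'y',np.percentile(q[:,1],[2,50,98]).round(1),'z',q[:,2].mean().round(1))
```

```text
-46 54 x [1.7 6.1 7.4] y [-7.8 -0.8  6.4] z -42.2
-40 72 x [2.6 6.4 7.3] y [-7.1 -0.1  6.9] z -37.2
-34 160 x [0.8 5.7 8.3] y [-8.7 -0.1  7.8] z -29.1
-28 16 x [2.9 5.5 8.2] y [-4.6  0.8  7. ] z -27.8
-22 90 x [1.8 7.3 8.4] y [-8.7 -0.7  7.4] z -18.2
-16 126 x [0.9 7.  8.4] y [-9.  -0.1  7.7] z -13.0
-10 138 x [2.1 7.2 8.6] y [-8.7 -0.1  7.5] z -7.0
-4 174 x [2.6 6.9 8.5] y [-8.9 -0.4  8.1] z -0.7
2 183 x [ 3.   7.6 11.2] y [-9.1 -0.2  8.9] z 5.4
8 260 x [ 2.6  7.5 11.4] y [-9.2  0.1  9.1] z 11.1
14 286 x [ 2.5  7.5 11.3] y [-9.  -0.2  9.1] z 17.3
20 318 x [ 2.8  7.5 11.4] y [-9.2 -0.2  9.2] z 23.5
26 378 x [-9.   7.4 11.3] y [-9.   0.3  9.1] z 29.1
32 1579 x [-9.   0.8 11. ] y [-9.3 -0.1  9.4] z 34.6
```

apply_moves(series="0.045 -0.049 0 0 0.8; 0 -0.049 0 0 0.8; 0 0 0 0 0.8; 0 0 0 0 0.8; 0 0 0 0 0.8")

```text
time: 10.25
tool_pos: [634.9, 133.5, 166.0]
tcp_rot: [180.0, 0.0, 0.0]
ft_force: [0.1, 0.3, -2.0]
finger_gap: 16.6
grip_force: 34.9
```

apply_moves(series="0 0 0.08 0 0.8; 0 0 0.08 0 0.8; 0 0 0.04 0 0.8; 0 0 0 0 0.8; 0 0 0 0 0.8")

```text
time: 10.67
tool_pos: [634.4, 133.5, 105.5]
tcp_rot: [180.0, 0.1, -0.0]
ft_force: [0.5, 0.6, -1.0]
finger_gap: 17.2
grip_force: 34.9
```

apply_moves(series="0 0 0 0 0.8; 0 0 0 0 0.8; 0 0 0 0 0.8")

```text
time: 10.92
tool_pos: [636.4, 134.0, 108.1]
tcp_rot: [-180.0, -0.2, 0.0]
ft_force: [0.6, 0.1, -0.9]
finger_gap: 17.4
grip_force: 34.9
```

apply_moves(series="-0.004 0.0047 0.02 0 0.8; 0 0 0.01 0 0.8; 0 0 0 0 0.8; 0 0 0 0 0.8; 0 0 0 0 0.8")

```text
time: 11.33
tool_pos: [633.9, 132.5, 97.0]
tcp_rot: [180.0, 0.0, 0.0]
ft_force: [0.4, -0.9, -2.0]
finger_gap: 17.1
grip_force: 34.9
```

Run:
```python
from h import *
s=sense();print(s['tool_pos'],s['tcp_rot'],s['time'])
d=snap('wrist');P=pts(d);z=P[...,2]
c=d['frame'][120:320,150:350];cv2.imwrite('pics/w5.png',cv2.resize(c,None,fx=3,fy=3))
m=(z>41)&(z<47)&(np.hypot(P[...,0]-661,P[...,1]-123)<90)
k=(z>48)&(z<54)&(np.hypot(P[...,0]-691,P[...,1]-116)<25);pc=P[k].mean(0);print('plug',k.sum(),pc)
for a in(-13.9,):
    print(pc[:2]-60*np.array([np.cos(np.radians(a)),np.sin(np.radians(a))]))
Q=(P-s['tool_pos']).reshape(-1,3);Q=Q[(abs(Q[:,0])<14)&(abs(Q[:,1])<9.6)&(Q[:,2]>-50)&(Q[:,2]<-25)]
print(len(Q),Q.min(0),Q.max(0))
```

```text
[633.89422556 132.51851338  96.95209328] [1.79998713e+02 2.32111168e-02 1.08086793e-03] 11.3333
plug 1562 [693.19099258 118.13503608  50.75675982]
[634.94800368 132.54871862]
300 [ -1.98253455  -8.71199001 -45.58479969] [  8.28687209   8.54510757 -26.12113592]
```

View pics/w5.png

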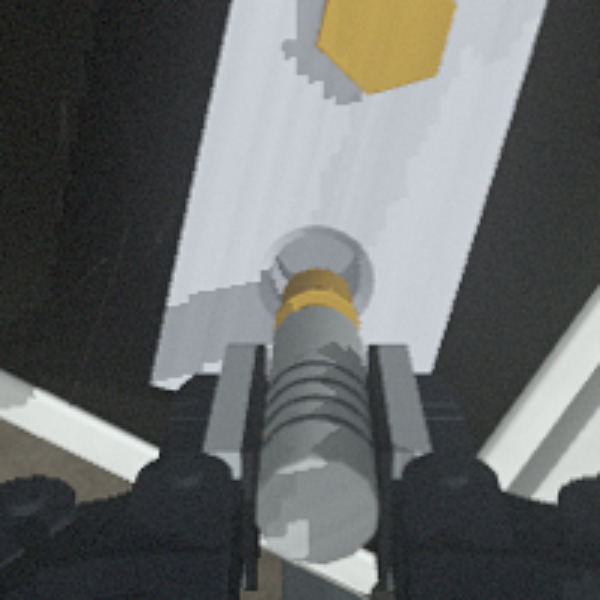

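The foot is over the hole, which shows at about (318,270) in the crop. I nudge x by about 1 mm and lower by feel.

apply_moves(series="0.004 0 0.01 0 0.8; 0 0 0.01 0 0.8; 0 0 0.01 0 0.8; 0 0 0 0 0.8; 0 0 0 0 0.8")

```text
time: 11.8
tool_pos: [634.8, 132.5, 87.5]
tcp_rot: [180.0, 0.1, 0.0]
ft_force: [-1.2, 0.1, -1.9]
finger_gap: 17.0
grip_force: 34.9
```

apply_moves(series="0 0 0.01 0 0.8; 0 0 0.01 0 0.8; 0 0 0 0 0.8; 0 0 0 0 0.8; 0 0 0 0 0.8")

```text
time: 12.22
tool_pos: [635.2, 132.5, 82.1]
tcp_rot: [180.0, 0.0, 0.0]
ft_force: [-0.4, 0.1, -0.9]
finger_gap: 16.8
grip_force: 34.9
```

apply_moves(series="0 0 0.01 0 0.8; 0 0 0.01 0 0.8; 0 0 0.01 0 0.8; 0 0 0 0 0.8; 0 0 0 0 0.8")

```text
time: 12.63
tool_pos: [634.9, 132.5, 72.6]
tcp_rot: [180.0, 0.0, 0.0]
ft_force: [-0.4, 0.4, -1.1]
finger_gap: 17.2
grip_force: 34.9
```

apply_moves(series="0 0 0.01 0 0.8; 0 0 0.008 0 0.8; 0 0 0.004 0 0.8; 0 0 0 0 0.8; 0 0 0 0 0.8")

```text
time: 13.05
tool_pos: [635.1, 132.5, 66.4]
tcp_rot: [180.0, 0.0, -0.0]
ft_force: [0.1, -1.0, -0.9]
finger_gap: 17.4
grip_force: 34.9
```

apply_moves(series="0 0 0.003 0 0.8; 0 0 0.003 0 0.8; 0 0 0 0 0.8; 0 0 0 0 0.8")

```text
time: 13.38
tool_pos: [635.2, 132.5, 64.7]
tcp_rot: [-180.0, 0.0, -0.0]
ft_force: [-0.9, -0.2, -0.9]
finger_gap: 17.2
grip_force: 34.9
```

apply_moves(series="0 0 0.003 0 0.8; 0 0 0 0 0.8; 0 0 0 0 0.8")

```text
time: 13.63
tool_pos: [635.2, 132.5, 63.8]
tcp_rot: [180.0, 0.0, 0.0]
ft_force: [0.2, -0.2, -1.5]
finger_gap: 17.3
grip_force: 34.9
```

apply_moves(series="0 0 0.003 0 0.8; 0 0 0 0 0.8; 0 0 0 0 0.8")

```text
time: 13.88
tool_pos: [635.2, 132.5, 62.8]
tcp_rot: [-180.0, 0.0, -0.0]
ft_force: [0.2, 0.2, -1.3]
finger_gap: 17.0
grip_force: 34.9
```

apply_moves(series="0 0 0.003 0 0.8; 0 0 0 0 0.8; 0 0 0 0 0.8")

```text
time: 14.13
tool_pos: [635.2, 132.5, 61.9]
tcp_rot: [180.0, 0.0, 0.0]
ft_force: [0.6, -0.1, -0.7]
finger_gap: 16.7
grip_force: 34.9
```

apply_moves(series="0 0 0.002 0 0.8; 0 0 0 0 0.8; 0 0 0 0 0.8")

```text
time: 14.38
tool_pos: [635.4, 132.6, 61.6]
tcp_rot: [-180.0, -0.0, 0.0]
ft_force: [0.1, -0.2, 0.2]
finger_gap: 17.1
grip_force: 35.2
```

apply_moves(series="0 0 0.002 0 0.8; 0 0 0 0 0.8; 0 0 0 0 0.8")

```text
time: 14.63
tool_pos: [635.6, 132.6, 61.5]
tcp_rot: [-180.0, -0.0, -0.0]
ft_force: [-2.0, -0.3, 4.8]
finger_gap: 17.1
grip_force: 35.5
```

Run:
```python
from h import *
s=sense();d=snap('wrist');P=pts(d);Q=P.reshape(-1,3)
q=Q[(np.hypot(Q[:,0]-635,Q[:,1]-132.5)<8)&(Q[:,2]>88)&(Q[:,2]<104)];print(s['ft_force'],len(q),np.median(q,0))
```

```text
[-1.96830463 -0.31134924  4.77638494] 973 [635.30413191 132.4048622   95.81986909]
```

The foot is on the floor: the top is at 95.8 against an expected 96, with about 5 N of contact. I release it and rise straight up.

apply_moves(series="0 0 0 0 0.5; 0 0 0 0 0.4; 0 0 0 0 0.3; 0 0 0 0 0.3; 0 0 0 0 0.3")

```text
time: 15.1
tool_pos: [635.1, 132.5, 60.5]
tcp_rot: [180.0, 0.0, -0.0]
ft_force: [-0.2, -1.2, -0.8]
finger_gap: 30.0
grip_force: 0.0
```

apply_moves(series="0 0 -0.03 0 0.3; 0 0 -0.06 0 0.3; 0 0 -0.08 0 0.3; 0 0 -0.08 0 0.3; 0 0 0 0 0.3")

```text
time: 15.52
tool_pos: [638.7, 133.0, 143.1]
tcp_rot: [-179.9, -0.5, 0.0]
ft_force: [0.5, 0.1, 1.0]
finger_gap: 30.4
grip_force: 0.0
```

apply_moves(series="0 0 0 0 0.3; 0 0 0 0 0.3; 0 0 0 0 0.3; 0 0 0 0 0.3")

```text
time: 15.85
tool_pos: [634.2, 132.4, 134.3]
tcp_rot: [180.0, 0.2, -0.0]
ft_force: [-0.0, 0.1, -0.0]
finger_gap: 29.9
grip_force: 0.0
```

Run:
```python
from h import *
s=sense();print(s['tool_pos'],s['ft_force'],s['time'],np.abs(s['qd']).max())
d=snap('wrist');P=pts(d);Q=P.reshape(-1,3);cv2.imwrite('pics/w6.png',d['frame'])
q=Q[(np.hypot(Q[:,0]-635,Q[:,1]-132.5)<14)&(Q[:,2]>93)&(Q[:,2]<99)];print(len(q),np.median(q,0),cv2.minEnclosingCircle(q[:,:2].astype(np.float32)))
d=snap('top');P=pts(d);Q=P.reshape(-1,3)
q=Q[(np.hypot(Q[:,0]-590,Q[:,1]+158)<29)&(Q[:,2]>75)];print('sleeve',len(q),np.median(q,0))
```

```text
[634.23795094 132.39764186 134.26038165] [-0.00070287  0.06711275 -0.04352144] 15.85 0.20345693897438788
568 [635.78983342 132.29152949  95.64144874] ((635.2537231445312, 132.21890258789062), 8.937898635864258)
sleeve 379 [ 589.34864379 -159.01202328   84.3721387 ]
```

View pics/w6.png

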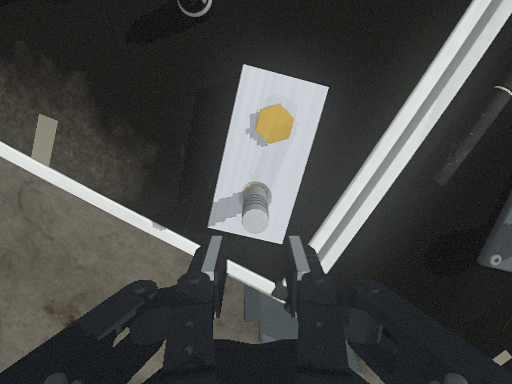

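The nipple stands upright in the free hole at (256,210) with its top at z 95.6, the fingers are clear of it, and the sleeve is at rest.

```bash
python3 -c "from bench import hand_in;print(hand_in())"
```

```text
the job is handed in; nothing more can be done
None
```

The nipple is uncoupled and stands upright on the floor of the parking block's free hole, the sleeve has sprung forward, and the job was handed in at about 16 s; no verdict came back.

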